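# Strip the spacers off the arbor

### The arm

A 6-joint arm with a two-finger parallel gripper is mounted at the origin on the work surface. World frame = base frame: x ahead of the robot, y to its left, z up, the work surface at z = 0. Lengths are in m, angles in rad, forces in N, time in s.
With the tool pointing down it reaches from about 0.35 to 1 m from the base axis. Payload 7.1 kg.
Tool frame: the origin (TCP) lies midway between the tips of the shut fingers; the grasp point (between the pads) lies 19 mm behind it; x points along the fingers, y is the direction in which the jaws open and shut, and the axes are right-handed (so a half turn about x gives the same grasp; the last joint's range is limited). The gripper opens to 85 mm and grips with 20 to 120 N. Pads are 22 mm wide; open, the fingers measure 114 mm over their backs; the gripper's body (76 mm by 85 mm) begins 54 mm behind the grasp point. The pads swing forward as they close: fully open they stand 13 mm farther back than shut.
Start: joints at [-0.019, 0.423, 1.63, -0, 1.089, -0.019], TCP at [0.625, 0, 0.231] pointing down, gripper open.
Joint ranges: [-3, 3], [-0.9, 2.11], [0.09, 2.58], [-1.31, 4.45], [0.11, 2.69], [-2.54, 2.54]. Speed limits (rad/s): [2.39, 2.39, 3.01, 3.14, 3.14, 3.14].

### API

Orientations are given as a rotation vector (axis times angle).
In Python, from rig import manip gives the robot as it stands. The module is installed in compiled form; this text tells all that it offers. Calls block until the motion is done:
- manip.move_to(position, orientation): joint-space move of the TCP to a pose.
- manip.servo_line(position, orientation=None, rate=0.15): straight line of the TCP; orientation=None keeps the orientation; rate is the mean speed in m/s.
- manip.set_joints(angles): joint-space move.
- manip.command_gripper(opening, f_grip=None): finger opening in m; f_grip is the grip in N (None keeps the last); returns when the fingers have stopped.
- manip.hold(seconds).
- manip.solve_ik(position, orientation): joint angles nearest the present ones, or None.
- manip.camera(name): name is "scene" or "side" or "wrist"; returns a dict with "image" (400x640x3 uint8, red, green, blue), "fx", "fy", "cx", "cy" (pixels), "cam_to_world" (4x4, takes a point from camera to world coordinates); the wrist camera has in their place "mount" (4x4, takes a point from camera to tool coordinates, whose origin is the TCP and whose axes are the tool frame's). Camera axes: x right, y down, z forward; pixel columns grow to the right and rows downward; lengths in m; the calibration is good to about 2 mm. A picture is of the moment at which its call begins: read the wrist's pose just before it. There is no depth.
A pose or a line that the arm cannot do raises manip.IKError and nothing moves.
- manip.sign_off(): hands the job in, once; it reports no verdict.
Readings, each from a call of its own:
- manip.get_time(): time.
- manip.get_joint_positions(): joint angles.
- manip.get_joint_vel(): joint speeds.
- manip.get_tau(): joint torques, N m.
- manip.get_position(): TCP position.
- manip.get_ee_rot(): TCP orientation.
- manip.get_contact_force(): force on the tool from outside, world axes, zero at the start.
- manip.get_torque(): the same for the moment, N m.
- manip.get_width(): finger opening in m.
Only numpy, scipy, OpenCV 4.12 (cv2) and the standard library are available. Lean on these libraries where they do the work, as an engineer would, in place of code of your own. Each camera call takes 0.05 s, during which the arm holds its last target.

### The job

Strip the horizontal arbor bar one part at a time: slide the black stop collar off the bar's free end, over the sprung ball that keeps it on, and put it in the red-floored half of the tray; then slide off the brass spacer and last the blue spacer, and put both in the grey-floored half. Put each part in the tray before you pull the next, do not drop or throw any of them, and leave the jar, the glue bottle and the tin where they stand.

Things in the scene. Friction and masses are not known exactly. Their poses are not given: they have to be found in the camera images.
- head: Arbor head bolted to the bench. Origin on the bench right below the bar's free tip; x runs along the bar from free tip to housing, z up. Steel bar, 20 mm diameter, level, axis 150 mm above the bench, from x = 0 (free tip, towards the robot's left) to 145 mm, where the green housing begins (70 mm wide, 197 mm high, to x = 245 mm). Parts from the tip: collar, brass spacer, blue spacer, gaps of a few mm.
- hood_edge (a point): Middle of the lower front edge of the yellow open-barred guard hood over the bar (bars 36 mm apart): 75 mm in from the bar's tip, 295 mm above the bench. The hood is 150 mm wide and reaches from here back over the housing. A tool pointing straight down fouls it; one that leans back towards the bar's free end by 30 to 45 degrees goes under it. Axes as the arbor head's.
- bar_tip (a point): Centre of the bar's free tip, 150 mm above the bench; axes as the arbor head's.
- ball (a joint): Brass sprung ball in the top of the bar, 14 mm from its free tip, standing 3.5 mm proud: it stops the parts from sliding off by themselves. The reading is how far it is pressed in (0 = standing proud, 0.0035 = level with the bar). It takes about 3 N to start pressing it and 5 N to press it level; a part pulled firmly (about 4 to 10 N along the bar) rides over it.
- collar_center (a point): Stop collar: black steel ring, outside diameter 56 mm, 20 mm wide, about 0.26 kg, hole 23 mm through it. This point is its centre, in the middle of the hole and half-way along its width; its x axis is the axis of the hole, and it can turn freely about that axis. At the start it hangs on the bar, its centre 36 to 46 mm from the tip and 1 to 2 mm below the bar's axis.
- brass_spacer_center (a point): Brass spacer ring, outside diameter 50 mm, 18 mm wide, about 0.2 kg, hole 23 mm through it. This point is its centre, in the middle of the hole and half-way along its width; its x axis is the axis of the hole, and it can turn freely about that axis. At the start it hangs on the bar behind the collar, its centre 67 to 75 mm from the tip and 1 to 2 mm below the bar's axis.
- blue_spacer_center (a point): Blue spacer ring, outside diameter 44 mm, 22 mm wide, about 0.1 kg, hole 23 mm through it. This point is its centre, in the middle of the hole and half-way along its width; its x axis is the axis of the hole, and it can turn freely about that axis. At the start it hangs on the bar behind the brass spacer, under the hood, its centre 98 to 110 mm from the tip and 1 to 2 mm below the bar's axis.
- tray: Open plywood tray fixed to the bench; 275 mm along x, 160 mm along y, 30 mm high, walls and floor 5 mm thick. A 26 mm high wall across its middle makes two halves, each 130 x 150 mm inside: at -x the red floor (collar), at +x the grey floor (both spacers). Origin: centre of the underside, on the bench.
- collar_place (a point): Middle of the red floor of the tray, 5 mm above the bench; axes as the tray's.
- spacer_place (a point): Middle of the grey floor of the tray, 5 mm above the bench; axes as the tray's.
- jar: Bystander: amber screw jar with green cap, 68 mm in diameter, 85 mm high. Origin: centre of its underside.
- glue: Bystander: white glue bottle with red cap, 56 mm in diameter, 150 mm high. Origin: centre of its underside.
- tin: Bystander: blue and silver tin, 84 mm in diameter, 100 mm high. Origin: centre of its underside.
There are look-alikes about, which are no part of the job. What is shaped like the part that bears collar_center but purple is not meant.

How it is judged:
On the way, in this order (a step that is already met when the one before it is completed fails the run):
1. the collar is in the red half of the tray while both spacers are still on the bar (x of collar_center in the frame of tray between -0.128 and -0.012 m and y of collar_center in the frame of tray between -0.07 and 0.07 m and z of collar_center in the frame of tray below 0.06 m and x of each of brass_spacer_center, blue_spacer_center in the frame of head above 0.022 m and y of brass_spacer_center in the frame of head between -0.015 and 0.015 m and z of brass_spacer_center in the frame of head between 0.135 and 0.165 m and y of blue_spacer_center in the frame of head between -0.015 and 0.015 m and z of blue_spacer_center in the frame of head between 0.135 and 0.165 m), for 0.2 s.
2. the brass spacer is in the grey half of the tray while the blue spacer is still on the bar (x of brass_spacer_center in the frame of tray between 0.012 and 0.128 m and y of brass_spacer_center in the frame of tray between -0.07 and 0.07 m and z of brass_spacer_center in the frame of tray below 0.06 m and x of blue_spacer_center in the frame of head above 0.022 m and y of blue_spacer_center in the frame of head between -0.015 and 0.015 m and z of blue_spacer_center in the frame of head between 0.135 and 0.165 m), for 0.2 s.
At the end, for the whole second after the job is handed in: The collar lies in the red half of the tray and both spacers lie in the grey half (each part's centre inside its half, at least 12 mm from the middle of the dividing wall and 10 mm from the outer edges of the tray, less than 60 mm above the bench), all at rest (under 30 mm/s) (x of collar_center in the frame of tray between -0.128 and -0.012 m and y of collar_center in the frame of tray between -0.07 and 0.07 m and z of each of collar_center, brass_spacer_center, blue_spacer_center in the frame of tray below 0.06 m and x of brass_spacer_center in the frame of tray between 0.012 and 0.128 m and y of brass_spacer_center in the frame of tray between -0.07 and 0.07 m and x of blue_spacer_center in the frame of tray between 0.012 and 0.128 m and y of blue_spacer_center in the frame of tray between -0.07 and 0.07 m and linear speed of each of collar, brass_spacer, blue_spacer below 0.03 m/s); the robot touches nothing.
It fails at once if a part is dropped or thrown (it moves faster than 1.4 m/s, as after a fall of about 100 mm) (linear speed of any of collar, brass_spacer, blue_spacer above 1.4 m/s).
It fails at once if a bystander (jar, glue bottle or tin) is moved more than 30 mm or tipped (distance of any of jar, glue, tin from where it was at the start of the episode above 0.03 m or angle between any of jar, glue, tin's own z axis and vertical above 0.35 rad).
It also fails if it takes over 72 s, if anything falls off the work surface, if the arm or the gripper's body presses on something with over 40 N, if the wrist force passes 120 N, or if a joint passes its speed limit or range.

## Working session

There is one attempt and no reset: what is moved stays moved. The work goes in short steps, each a Python script; the robot and the scene stay as the last script left them, time stands still between calls to the robot, and variables do not carry over. Pictures are saved under pics/ and viewed, and the job is handed in when it is done.

```bash
mkdir -p pics; ls; python3 - <<'E'
from rig import manip
import cv2,numpy as np
np.set_printoptions(precision=4,suppress=True)
for n in ["scene","side","wrist"]:
    c=manip.camera(n); cv2.imwrite(f"pics/{n}0.png",c["image"][:,:,::-1])
    print(n,c["fx"],c["fy"],c["cx"],c["cy"]); print(c.get("cam_to_world",c.get("mount")))
print(manip.get_time(),manip.get_position(),manip.get_ee_rot(),manip.get_width())
E
```

```text
pics
scene 458.1059356628199 458.1059356628199 320.0948562629017 197.10766007921103
[[-0.6141  0.4614 -0.6403  1.367 ]
 [ 0.7891  0.347  -0.5068  0.636 ]
 [-0.0116 -0.8165 -0.5772  0.9247]
 [ 0.      0.      0.      1.    ]]
side 385.89315218388197 385.89315218388197 327.44328818873305 198.50022087484794
[[-0.8313 -0.3756  0.4097  0.1971]
 [-0.5558  0.5736 -0.6017  0.5256]
 [-0.009  -0.7279 -0.6856  0.7699]
 [ 0.      0.      0.      1.    ]]
wrist 283.1074268294744 283.1074268294744 321.02992952327736 197.7041091934922
[[-0.     -0.3265  0.9452 -0.1428]
 [ 1.     -0.0001 -0.      0.0004]
 [ 0.0001  0.9452  0.3265 -0.0828]
 [ 0.      0.      0.      1.    ]]
0.15 [0.6246 0.0001 0.2307] [ 1.2086  1.2102 -1.2101] 0.08546752919199675
```

View pics/scene0.png

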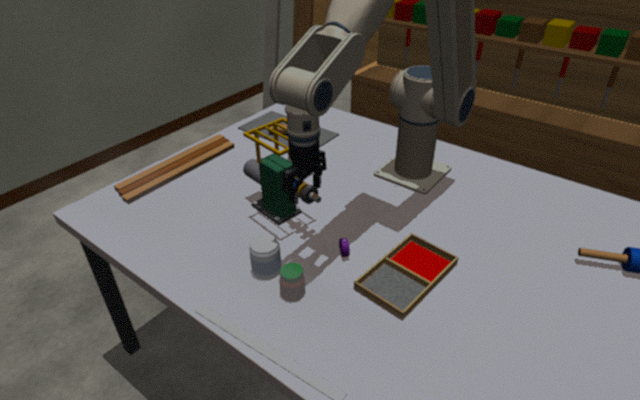

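View pics/side0.png

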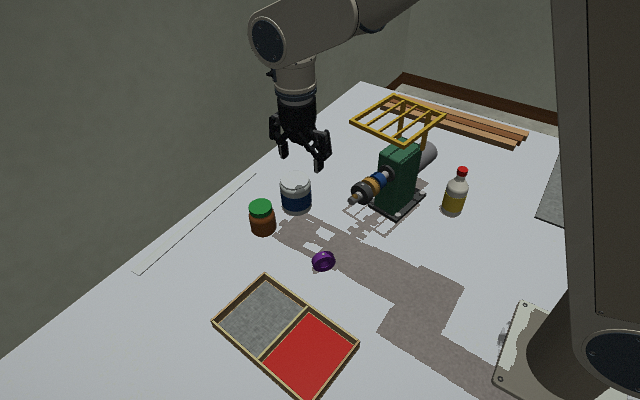

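View pics/wrist0.png

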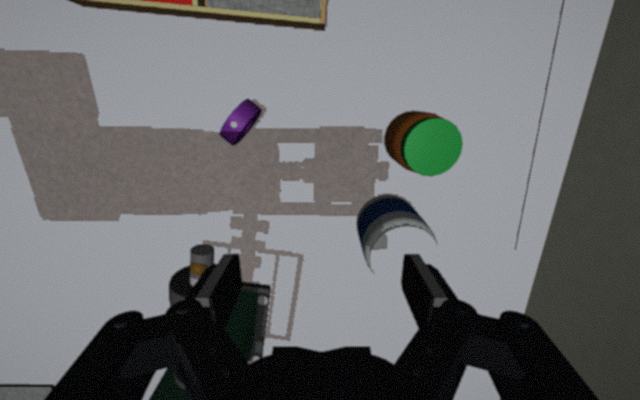

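```bash
python3 - <<'E'
import cv2
s=cv2.imread("pics/side0.png")
cv2.imwrite("pics/s_a.png",cv2.resize(s[120:240,320:480],None,fx=5,fy=5,interpolation=cv2.INTER_CUBIC))
cv2.imwrite("pics/s_b.png",cv2.resize(s[250:400,190:390],None,fx=4,fy=4,interpolation=cv2.INTER_CUBIC))
s=cv2.imread("pics/scene0.png")
cv2.imwrite("pics/c_b.png",cv2.resize(s[220:330,330:480],None,fx=5,fy=5,interpolation=cv2.INTER_CUBIC))
cv2.imwrite("pics/c_a.png",cv2.resize(s[110:230,220:380],None,fx=5,fy=5,interpolation=cv2.INTER_CUBIC))
E
```

```text
(no output)
```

View pics/s_a.png

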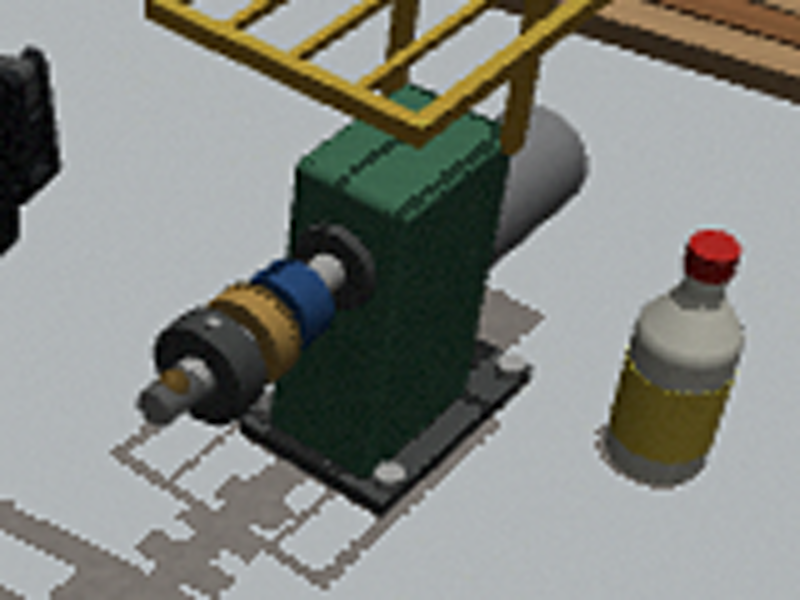

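View pics/s_b.png

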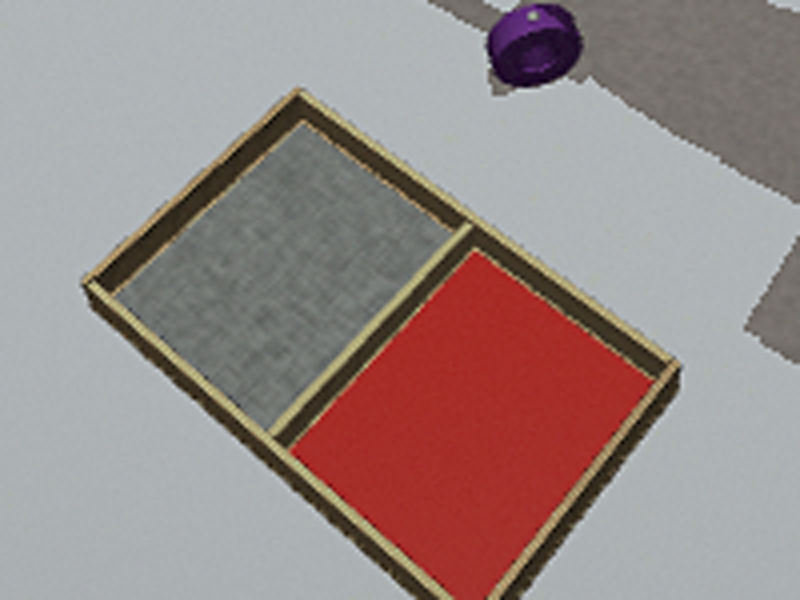

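View pics/c_b.png

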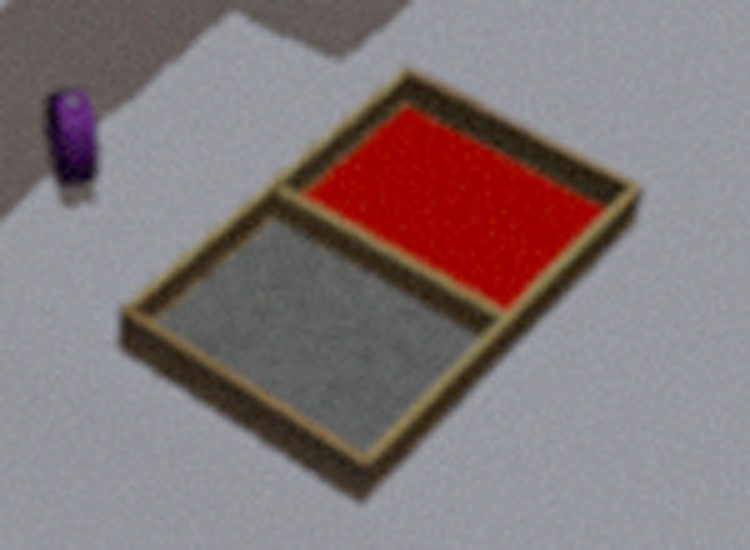

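View pics/c_a.png

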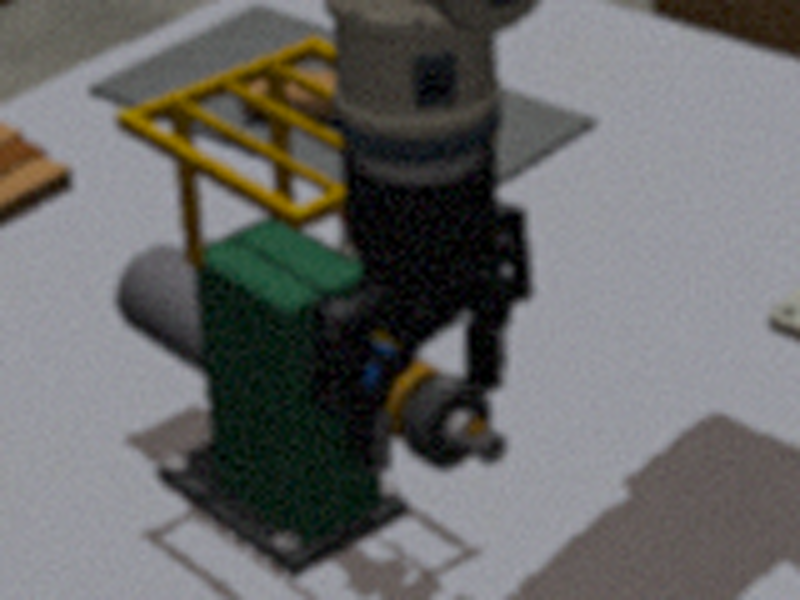

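```bash
cat > fit.py <<'E'
from rig import manip
import numpy as np
from scipy.optimize import least_squares
np.set_printoptions(precision=4,suppress=True)
C={n:manip.camera(n) for n in["scene","side"]}
def proj(n,P):
    c=C[n];T=np.linalg.inv(c["cam_to_world"]);p=T[:3,:3]@P+T[:3,3]
    return np.array([c["fx"]*p[0]/p[2]+c["cx"],c["fy"]*p[1]/p[2]+c["cy"]])
def w(p,q):
    c,s=np.cos(p[2]),np.sin(p[2]);return np.array([p[0]+c*q[0]-s*q[1],p[1]+s*q[0]+c*q[1],q[2]])
def fit(obs,x0):
    f=lambda p:np.concatenate([proj(n,w(p,q))-uv for n,uv,q in obs])
    r=least_squares(f,x0,loss="soft_l1");print(r.x,np.degrees(r.x[2]));print(f(r.x).reshape(-1,2));return r.x
sa=lambda u,v:np.array([u/5+320-.4,v/5+120-.4]); ca=lambda u,v:np.array([u/5+220-.4,v/5+110-.4])
sb=lambda u,v:np.array([u/4+190-.4,v/4+250-.4]); cb=lambda u,v:np.array([u/5+330-.4,v/5+220-.4])
head=[("side",sa(148,15),(.075,.075,.295)),("side",sa(418,143),(.075,-.075,.295)),("side",sa(160,405),(0,0,.15)),
("side",sa(297,168),(.145,.035,.197)),("side",sa(395,220),(.145,-.035,.197)),("side",sa(507,152),(.245,-.035,.197)),
("scene",ca(495,445),(0,0,.15)),("scene",ca(300,218),(.075,.075,.295)),("scene",ca(203,262),(.245,.035,.197)),("scene",ca(290,312),(.145,.035,.197))]
tray=[("scene",cb(408,70),(-.1375,-.08,.03)),("scene",cb(640,188),(-.1375,.08,.03)),("scene",cb(122,315),(.1375,-.08,.03)),("scene",cb(365,465),(.1375,.08,.03)),
("side",sb(680,368),(-.1375,-.08,.03)),("side",sb(298,88),(.1375,-.08,.03)),("side",sb(83,285),(.1375,.08,.03))]
fit(head,[.6,.0,-1.57]);fit(tray,[.6,.35,0])
E
python3 fit.py
```

```text
[ 0.5186 -0.0392 -1.7407] -99.73391853502714
[[-0.4906  0.1345]
 [ 0.1079  1.203 ]
 [-1.6587  0.7205]
 [-0.6962 -1.7394]
 [ 2.8918 -0.2659]
 [ 3.756  -4.6394]
 [ 0.532   0.8513]
 [ 0.1374  2.4767]
 [-2.1282 -3.3855]
 [ 0.1918 -1.0886]]
[ 0.4975  0.2546 -0.0911] -5.2178819438660575
[[ 0.6361 -1.2349]
 [ 1.6526 -0.5937]
 [-0.0101 -1.7481]
 [ 1.0026 -0.2172]
 [ 0.1056 -0.6617]
 [-0.3932 -0.8986]
 [-1.526  -1.3215]]
```

```bash
cat >> fit.py <<'E'
print("--")
h2=[o for o in head if o[2][0]<.2]
hp=fit(h2,[.6,0,-1.57])
for d in(.075,.105,.13):print(d,w(hp,(d,0,.15)))
# tip triangulation & others
def tri(a,b):
    f=lambda P:np.concatenate([proj("side",P)-a,proj("scene",P)-b]);r=least_squares(f,[.5,0,.1]);return r.x,r.fun
print(tri(sa(160,405),ca(495,445)), tri(sa(297,168),ca(290,312)))
E
python3 fit.py | sed -n '/--/,$p'
```

```text
--
[ 0.518  -0.0407 -1.7371] -99.5269496023474
[[-0.1075 -0.0767]
 [ 0.637   0.8368]
 [-1.1214  0.4553]
 [-0.4107 -2.0177]
 [ 3.2292 -0.6136]
 [ 0.2629  0.585 ]
 [-0.1302  2.3025]
 [-0.1473 -1.244 ]]
0.075 [ 0.5056 -0.1146  0.15  ]
0.105 [ 0.5006 -0.1442  0.15  ]
0.13 [ 0.4965 -0.1689  0.15  ]
(array([ 0.5164, -0.043 ,  0.1503]), array([-0.0161,  0.0346, -0.0278, -0.039 ])) (array([ 0.5272, -0.1903,  0.1911]), array([ 0.0456, -0.1083,  0.0702,  0.1247]))
```

```bash
cat > h.py <<'E'
from rig import manip as m
import numpy as np, cv2
from scipy.spatial.transform import Rotation as R
np.set_printoptions(precision=4,suppress=True)
HP=np.array([.5172,-.0415,-1.737]); TP=np.array([.4975,.2546,-.0911])
def w(p,q):
    c,s=np.cos(p[2]),np.sin(p[2]);return np.array([p[0]+c*q[0]-s*q[1],p[1]+s*q[0]+c*q[1],q[2]])
def Rt(yaw,th): # tool axes as columns; lean th (rad) towards -x of frame
    a=np.array([np.sin(th),0,-np.cos(th)]);y=np.array([0,1.,0]);z=np.cross(a,y)
    return R.from_euler('z',yaw).as_matrix()@np.column_stack([a,y,z])
def rv(M): return R.from_matrix(M).as_rotvec()
def pose(G,yaw,th,off=.025):  # grasp point in world -> TCP pos, rotvec
    M=Rt(yaw,th); return np.asarray(G)+M[:,0]*off, rv(M)
def headpose(x,z=.149,th=np.radians(36),back=0,y=0,off=.025):
    return pose(w(HP,(x,y,z)),HP[2],th,off-back)
def shot(n,f): 
    c=m.camera(n); cv2.imwrite(f"pics/{f}.png",c["image"][:,:,::-1]); return c
def st(): print("t",m.get_time(),"p",m.get_position(),"F",m.get_contact_force(),"w",round(m.get_width(),4))
E
python3 - <<'E'
from h import *
for x in(.04,.07,.105,-.06):
  for b in(0,.1):
    for th in(30,36,42):
      print(x,b,th,m.solve_ik(*headpose(x,th=np.radians(th),back=b)))
for q in((-.07,.0,.05),(.07,-.03,.05),(.07,.035,.2)):
  print(q,m.solve_ik(*pose(w(TP,q),-1.662,0)))
# bystanders base approx
C=m.camera("scene")
for n,uv in(("jar",(291,295)),("tin",(265,268)),):
  T=C["cam_to_world"];d=T[:3,:3]@np.array([(uv[0]-C["cx"])/C["fx"],(uv[1]-C["cy"])/C["fy"],1]);print(n,T[:3,3]-d*T[2,3]/d[2])
print(R.from_rotvec(m.get_ee_rot()).as_matrix())
E
```

```text
0.04 0 30 [ 0.0808  0.51    1.9122 -0.6317  0.9632  0.679 ]
0.04 0 36 [ 0.1241  0.5444  1.9011 -0.7156  1.0322  0.7732]
0.04 0 42 [ 0.1632  0.5833  1.8886 -0.7871  1.106   0.8539]
0.04 0.1 30 [ 0.1689  0.3926  1.8367 -0.5412  1.1594  0.6182]
0.04 0.1 36 [ 0.2243  0.4396  1.8222 -0.6171  1.2205  0.7095]
0.04 0.1 42 [ 0.2733  0.4922  1.8058 -0.6828  1.2857  0.7891]
0.07 0 30 [ 0.0258  0.5023  1.928  -0.656   0.9351  0.6495]
0.07 0 36 [ 0.0704  0.5357  1.9199 -0.7454  1.0018  0.7511]
0.07 0 42 [ 0.1108  0.574   1.91   -0.8213  1.0743  0.8384]
0.07 0.1 30 [ 0.1166  0.3796  1.8579 -0.5594  1.1308  0.5844]
0.07 0.1 36 [ 0.1741  0.4252  1.8473 -0.6398  1.1892  0.6828]
0.07 0.1 42 [ 0.2252  0.4768  1.8343 -0.7092  1.2527  0.7692]
0.105 0 30 [-0.0399  0.4955  1.9419 -0.6838  0.903   0.613 ]
0.105 0 36 [ 0.0058  0.5277  1.9373 -0.7804  0.9669  0.7236]
0.105 0 42 [ 0.0474  0.5651  1.9305 -0.8621  1.0379  0.819 ]
0.105 0.1 30 [ 0.0535  0.367   1.8784 -0.5803  1.0975  0.5427]
0.105 0.1 36 [ 0.1131  0.4106  1.8723 -0.6665  1.1528  0.6498]
0.105 0.1 42 [ 0.1665  0.4609  1.8634 -0.7408  1.2142  0.7443]
-0.06 0 30 [ 0.2518  0.5479  1.8344 -0.5511  1.0605  0.7656]
-0.06 0 36 [ 0.2899  0.5848  1.8142 -0.6209  1.1363  0.8376]
-0.06 0 42 [ 0.3239  0.6252  1.7934 -0.6814  1.2145  0.8984]
-0.06 0.1 30 [ 0.3289  0.4491  1.7423 -0.4812  1.2552  0.7181]
-0.06 0.1 36 [ 0.3765  0.4999  1.7158 -0.5457  1.3246  0.7875]
-0.06 0.1 42 [ 0.4182  0.5547  1.6884 -0.6025  1.3959  0.8465]
(-0.07, 0.0, 0.05) [0.524  0.591  2.001  0.     0.5496 0.6152]
(0.07, -0.03, 0.05) [0.3494 0.6836 1.7666 0.     0.6914 0.4406]
(0.07, 0.035, 0.2) [0.442  0.5048 1.6424 0.     0.9944 0.5332]
jar [0.748  0.0415 0.    ]
tin [ 0.715  -0.0857 -0.    ]
[[-0.0002  1.     -0.0001]
 [ 0.     -0.0001 -1.    ]
 [-1.     -0.0002 -0.    ]]
```

```bash
python3 - <<'E'
from h import *
m.move_to(*headpose(.041,back=.11)); st()
P=m.get_position(); Rv=m.get_ee_rot(); print(Rv)
np.save("w1.npy",np.r_[P,Rv]); shot("wrist","w1"); shot("scene","c1"); shot("side","s1")
for n in("scene","side"):
    s=cv2.imread("pics/"+n[0].replace("s","c" if n=="scene" else "s")+"1.png")
    a=s[110:230,220:380] if n=="scene" else s[120:240,320:480]
    cv2.imwrite("pics/%s1z.png"%n,cv2.resize(a,None,fx=5,fy=5,interpolation=cv2.INTER_CUBIC))
E
```

```text
t 1.125 p [ 0.5194 -0.0321  0.2179] F [0.6661 0.1924 0.3659] w 0.0854
[ 0.813   0.6886 -1.5913]
```

View pics/w1.png

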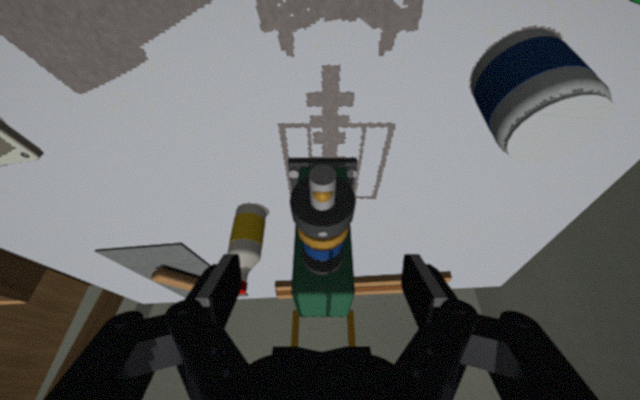

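View pics/scene1z.png

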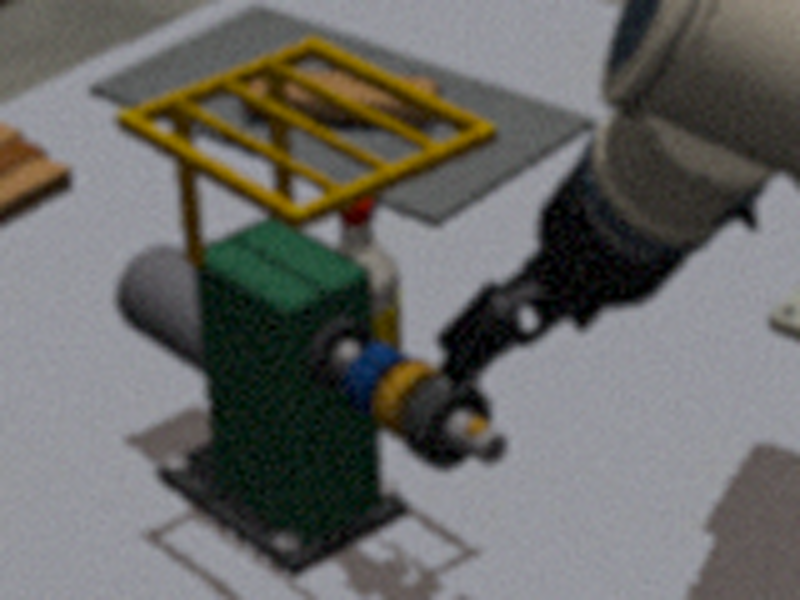

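View pics/side1z.png

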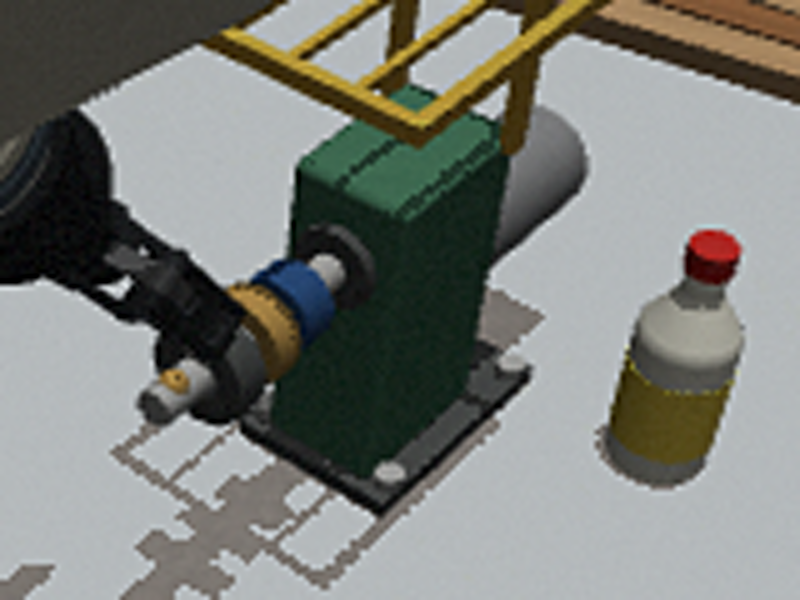

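```bash
cat >> h.py <<'E'
def wproj(c,P,Rv,X):
    M=np.eye(4);M[:3,:3]=R.from_rotvec(Rv).as_matrix();M[:3,3]=P
    p=np.linalg.inv(M@c["mount"])@np.r_[X,1];return np.array([c["fx"]*p[0]/p[2]+c["cx"],c["fy"]*p[1]/p[2]+c["cy"]])
def overlay(c,P,Rv,hp,parts,box,f,k=6):
    s=cv2.resize(c["image"][box[1]:box[3],box[0]:box[2],::-1],None,fx=k,fy=k,interpolation=cv2.INTER_CUBIC)
    for xs,r,zc in parts:
        for x in xs:
            pts=[wproj(c,P,Rv,w(hp,(x,r*np.cos(a),zc+r*np.sin(a)))) for a in np.linspace(0,2*np.pi,60)]
            pts=((np.array(pts)+.5-np.array(box[:2]))*k).astype(np.int32); cv2.polylines(s,[pts],True,(0,0,255),1)
    cv2.imwrite(f"pics/{f}.png",s)
E
python3 - <<'E'
from h import *
c=m.camera("wrist"); d=np.load("w1.npy");P,Rv=d[:3],d[3:]
parts=[((0,.145),.01,.15),((.031,.051),.028,.1485),((.062,.080),.025,.1485),((.093,.115),.022,.1485)]
overlay(c,P,Rv,HP,parts,(270,150,380,320),"ov1",5 if 0 else 3.5)
overlay(c,P,Rv,HP,[],(270,150,380,320),"ov0",3.5)
a,b=cv2.imread("pics/ov0.png"),cv2.imread("pics/ov1.png");cv2.imwrite("pics/ov.png",np.hstack([a,b]));print(a.shape)
E
```

```text
(595, 385, 3)
```

View pics/ov.png

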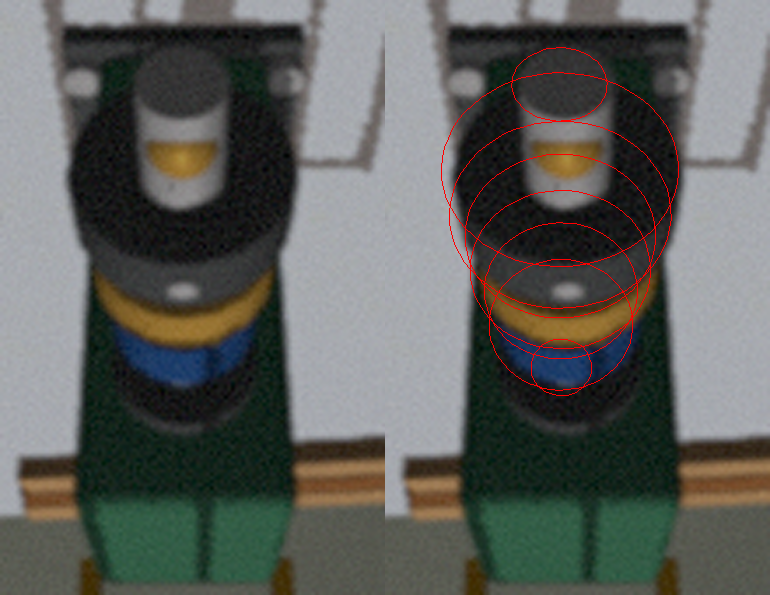

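```bash
sed -i 's/HP=np.array(\[.5172,-.0415/HP=np.array([.5181,-.0416/' h.py; python3 - <<'E'
from h import *
p,r=headpose(.0415,z=.1485,off=.026); m.servo_line(p,r,rate=.1); st()
shot("wrist","w2a")
m.command_gripper(.05,60); st(); print(m.get_position()-p)
shot("wrist","w2"); shot("side","s2")
s=cv2.imread("pics/s2.png");cv2.imwrite("pics/s2z.png",cv2.resize(s[120:240,320:480],None,fx=4,fy=4,interpolation=cv2.INTER_CUBIC))
a=np.vstack([cv2.imread("pics/w2a.png")[100:400,120:520],cv2.imread("pics/w2.png")[100:400,120:520]]);cv2.imwrite("pics/w2z.png",a)
E
```

```text
t 2.5917 p [ 0.5092 -0.0973  0.1279] F [-0.6351  0.1411 -0.6608] w 0.085
t 3.0417 p [ 0.5091 -0.0974  0.1281] F [-1.343   2.3842  4.6108] w 0.0547
[0.0004 0.0002 0.0007]
```

View pics/w2z.png

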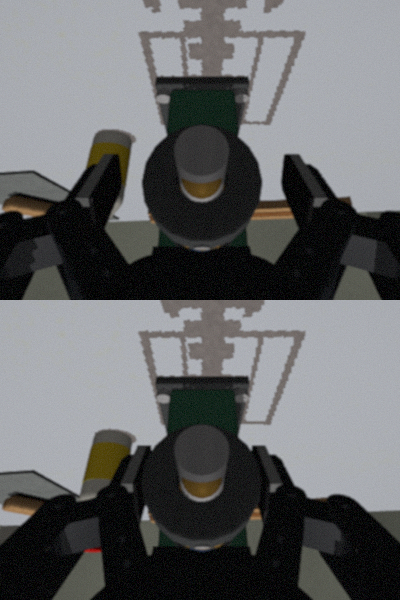

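View pics/s2z.png

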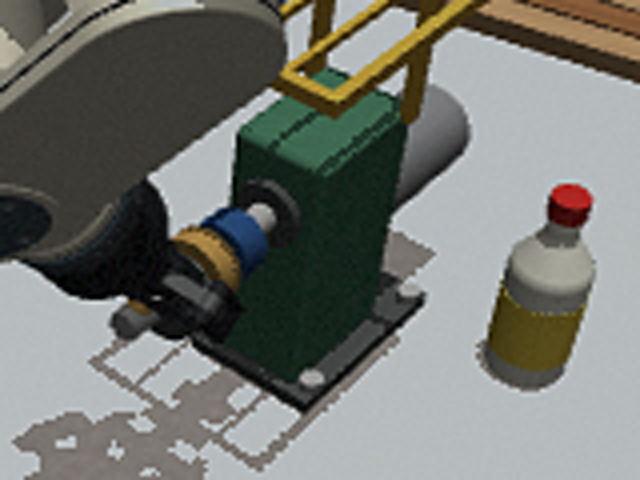

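```bash
python3 - <<'E'
from h import *
m.command_gripper(.045,80); st()
p=m.get_position(); m.servo_line(p+[0,0,.0012],rate=.02); st()
hx=w(HP,(1,0,0))-w(HP,(0,0,0)); hx[2]=0
p=m.get_position()
for d in (.01,.02,.03,.04,.055,.07,.09):
    m.servo_line(p-hx*d,rate=.05); st()
shot("wrist","w3"); shot("side","s3")
s=cv2.imread("pics/s3.png");cv2.imwrite("pics/s3z.png",cv2.resize(s[120:270,260:460],None,fx=4,fy=4,interpolation=cv2.INTER_CUBIC))
E
```

```text
t 3.3583 p [ 0.5091 -0.0973  0.1282] F [-1.1396  3.5337  5.883 ] w 0.0545
t 3.6083 p [ 0.509  -0.0972  0.1293] F [-0.3188 -1.2378 -2.3012] w 0.0549
t 3.9583 p [ 0.5108 -0.087   0.1291] F [ 0.0561 -0.2345 -2.0095] w 0.0551
t 4.3083 p [ 0.513  -0.0771  0.1296] F [-0.2803  0.9153  2.0984] w 0.0547
t 4.6583 p [ 0.5143 -0.0672  0.1293] F [-0.4292  1.4842  1.2786] w 0.0544
t 5.0083 p [ 0.516  -0.0571  0.1292] F [1.5648 2.4227 1.4866] w 0.0545
t 5.4583 p [ 0.518  -0.0428  0.129 ] F [-0.3163  0.7686 -2.0322] w 0.0543
t 5.9083 p [ 0.5207 -0.0279  0.1292] F [ 0.7585 -0.1397 -1.0526] w 0.0547
t 6.4583 p [ 0.5239 -0.0082  0.1292] F [ 0.0435 -0.0152 -1.3313] w 0.0549
```

View pics/w3.png

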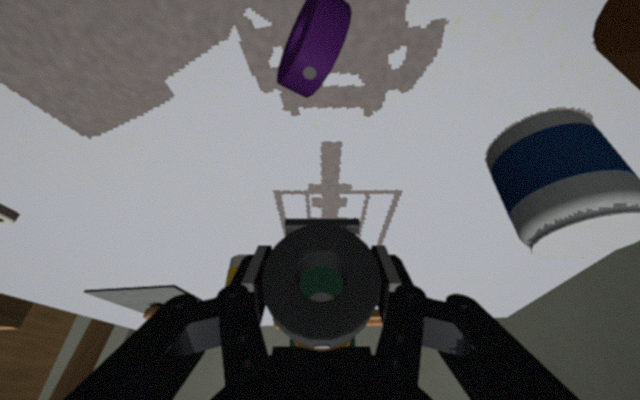

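View pics/s3z.png

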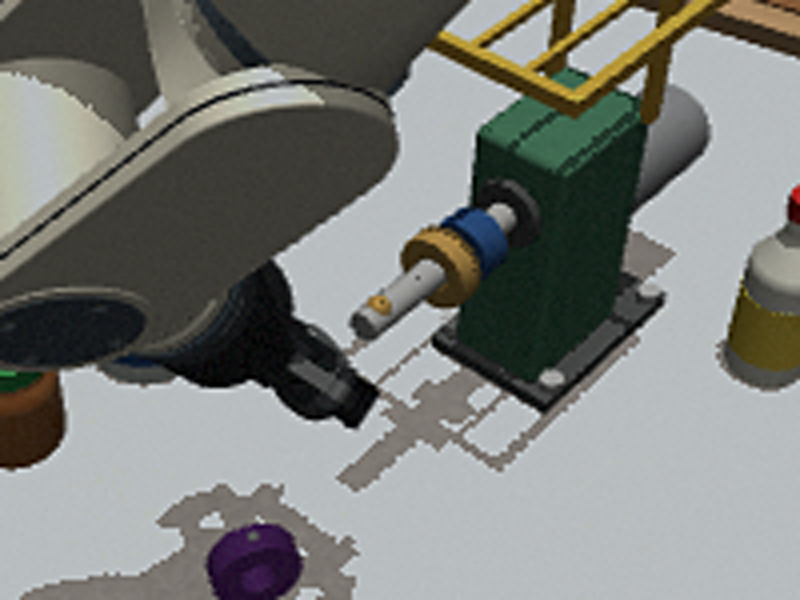

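```bash
cat >> h.py <<'E'
YT=TP[2]-np.pi/2
def lower(G,zc,off,dz=.008,thr=2.5):
    """G tray xy; lower to just above zc then creep until touch"""
    g=w(TP,(G[0],G[1],0))
    def go(z,rate): p,r=pose((g[0],g[1],z),YT,0,off); m.servo_line(p,r,rate=rate)
    go(.15,.22); st(); go(zc+dz,.12); m.hold(.1)
    f0=m.get_contact_force()[2]; z=zc+dz; st()
    while z>zc-.006:
        z-=.0015; go(z,.03); f=m.get_contact_force()[2]
        if f-f0>thr: break
    print("touch z",z,"dF",f-f0); return z
E
python3 - <<'E'
from h import *
p=m.get_position(); m.servo_line(p+[0,.02,.07],rate=.15)
z=lower((-.068,.012),.0337,.026)
shot("scene","c4"); shot("side","s4"); 
a=cv2.imread("pics/c4.png")[200:340,320:490];b=cv2.imread("pics/s4.png")[240:400,180:400]
cv2.imwrite("pics/c4z.png",cv2.resize(a,None,fx=4,fy=4,interpolation=cv2.INTER_CUBIC));cv2.imwrite("pics/s4z.png",cv2.resize(b,None,fx=3.5,fy=3.5))
E
```

```text
t 8.65 p [0.4312 0.2725 0.1241] F [-0.3634 -0.4001 -2.2372] w 0.0546
t 9.8 p [0.4314 0.2731 0.0165] F [-0.0566  0.2484 -2.8803] w 0.0543
touch z 0.03269999999999999 dF 12.801927426593195
```

View pics/c4z.png

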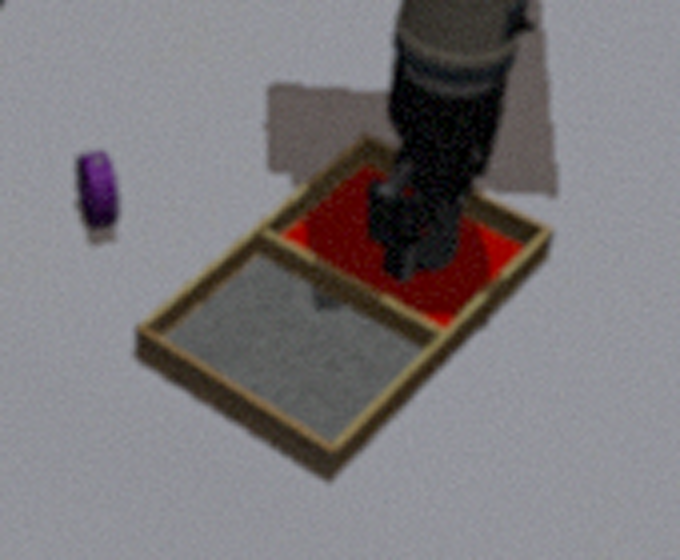

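View pics/s4z.png

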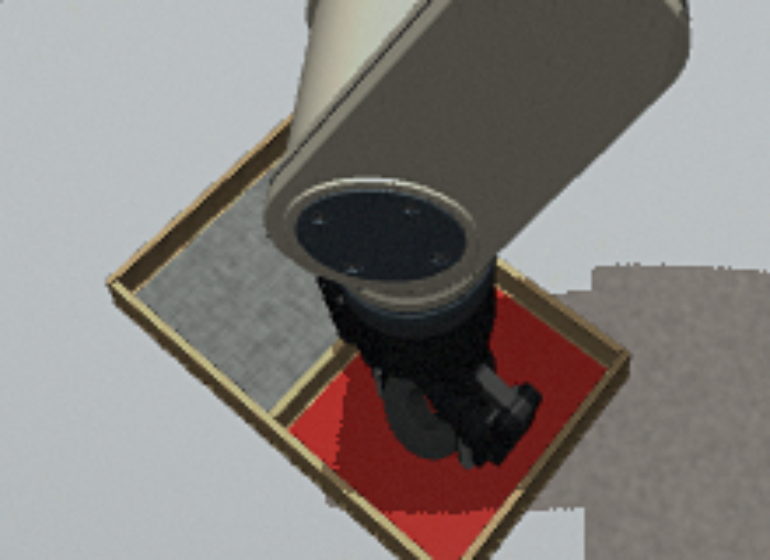

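```bash
python3 - <<'E'
from h import *
m.command_gripper(.072); m.hold(.3); st()
p=m.get_position(); m.servo_line(p+[0,0,.12],rate=.2)
m.hold(.1); P=m.get_position();Rv=m.get_ee_rot(); shot("wrist","w5"); shot("scene","c5"); st()
a=cv2.imread("pics/c5.png")[200:340,320:490]
cv2.imwrite("pics/c5z.png",cv2.resize(a,None,fx=4,fy=4,interpolation=cv2.INTER_CUBIC))
E
```

```text
t 12.0167 p [0.4308 0.2727 0.0066] F [-0.1305 -0.0231 -0.6032] w 0.0721
t 12.9667 p [0.4301 0.2723 0.1253] F [ 0.3466 -0.0382 -0.5652] w 0.0724
```

View pics/c5z.png

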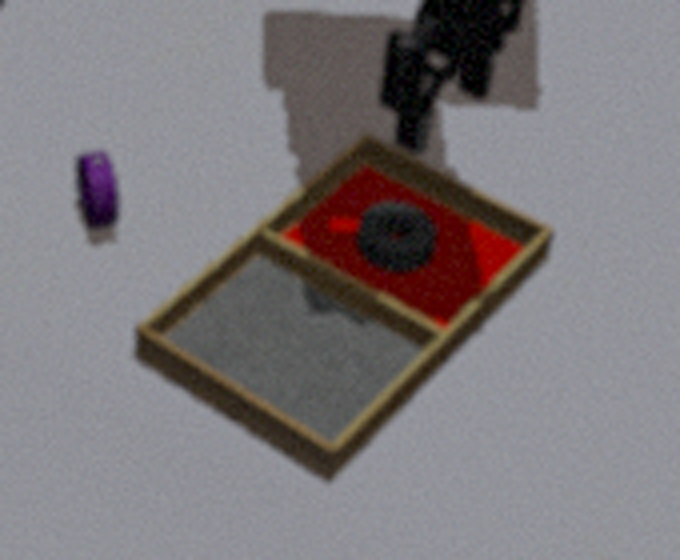

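View pics/w5.png

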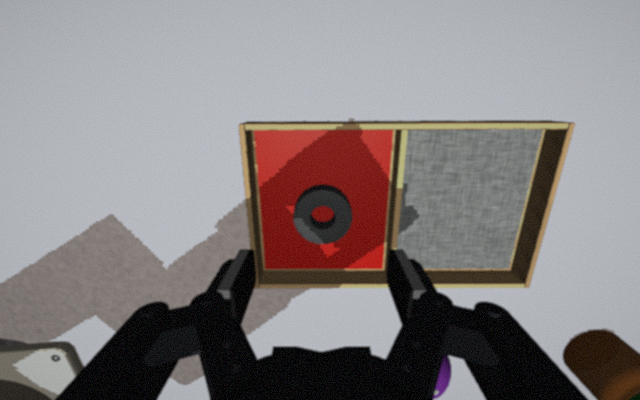

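```bash
python3 - <<'E'
from h import *
m.move_to(*headpose(-.06,z=.17,back=.11)); m.command_gripper(.085)
m.servo_line(*headpose(.071,back=.105),rate=.15); m.hold(.1); st()
P=m.get_position();Rv=m.get_ee_rot(); c=shot("wrist","w6")
parts=[((0,.145),.01,.15),((.062,.080),.025,.1485),((.09,.112),.022,.1485)]
b=(270,140,380,310)
overlay(c,P,Rv,HP,parts,b,"ov1",3.5); overlay(c,P,Rv,HP,[],b,"ov0",3.5)
cv2.imwrite("pics/ov6.png",np.hstack([cv2.imread("pics/ov0.png"),cv2.imread("pics/ov1.png")]))
E
```

```text
t 15.3917 p [ 0.5146 -0.0645  0.2139] F [-0.4006 -0.0973 -0.8151] w 0.0851
```

View pics/ov6.png

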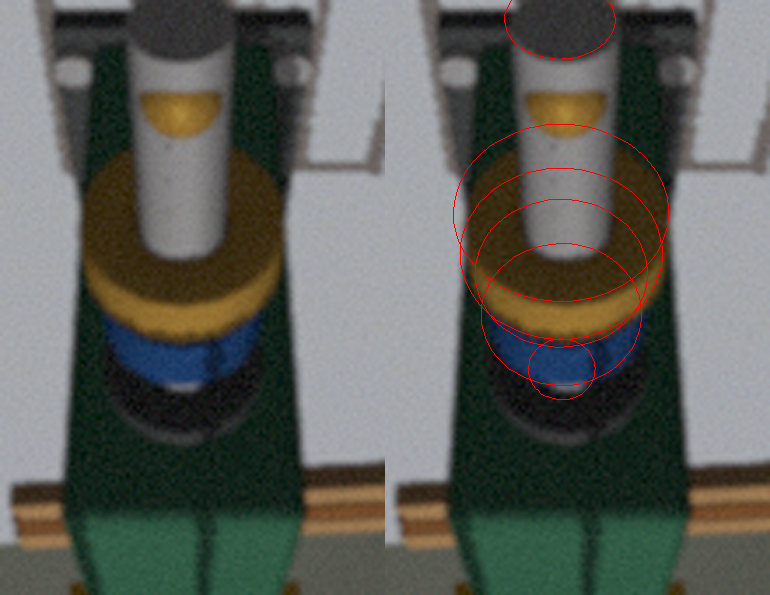

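```bash
cat >> h.py <<'E'
def grab_pull(x,wd,off,f=80,dist=.12):
    m.servo_line(*headpose(x,z=.1485,off=off,y=.0004),rate=.1); st()
    m.command_gripper(wd,f); st()
    p=m.get_position(); m.servo_line(p+[0,0,.0012],rate=.02); st()
    hx=w(HP,(1,0,0))-w(HP,(0,0,0)); hx[2]=0; p=m.get_position()
    n=int(np.ceil(dist/.015))
    for i in range(1,n+1): m.servo_line(p-hx*dist*i/n,rate=.06); st()
    shot("wrist","wp%d"%(x*1000)); shot("side","sp%d"%(x*1000))
    s=cv2.imread("pics/sp%d.png"%(x*1000));cv2.imwrite("pics/sp%dz.png"%(x*1000),cv2.resize(s[120:270,260:460],None,fx=4,fy=4,interpolation=cv2.INTER_CUBIC))
E
python3 - <<'E'
from h import *
grab_pull(.072,.038,.0255)
E
```

```text
t 16.6583 p [ 0.5046 -0.1272  0.1283] F [ 0.3825 -0.2152  0.8717] w 0.0849
t 17.1 p [ 0.5045 -0.1272  0.1286] F [-0.288   2.3632  4.2083] w 0.0487
t 17.35 p [ 0.5045 -0.1271  0.1298] F [ 0.1272 -0.1766 -1.9304] w 0.0483
t 17.75 p [ 0.5071 -0.1118  0.1297] F [ 0.2281  0.6875 -1.6023] w 0.0483
t 18.15 p [ 0.5096 -0.0971  0.1298] F [ 0.096  -0.5087 -3.0631] w 0.0482
t 18.55 p [ 0.5121 -0.0823  0.1298] F [-0.1388  0.4998 -1.1457] w 0.0482
t 18.95 p [ 0.515  -0.0673  0.13  ] F [1.4968 0.046  2.1939] w 0.0484
t 19.35 p [ 0.5168 -0.0526  0.1294] F [ 0.3567 -0.1783 -2.1338] w 0.0481
t 19.75 p [ 0.5195 -0.0379  0.1297] F [ 0.5508 -0.0131 -2.9537] w 0.0483
t 20.15 p [ 0.522  -0.0232  0.1298] F [-0.649  -0.0236 -1.0967] w 0.0488
t 20.55 p [ 0.5245 -0.0083  0.1297] F [-0.7985  0.3295 -2.4978] w 0.0484
```

View pics/wp72.png

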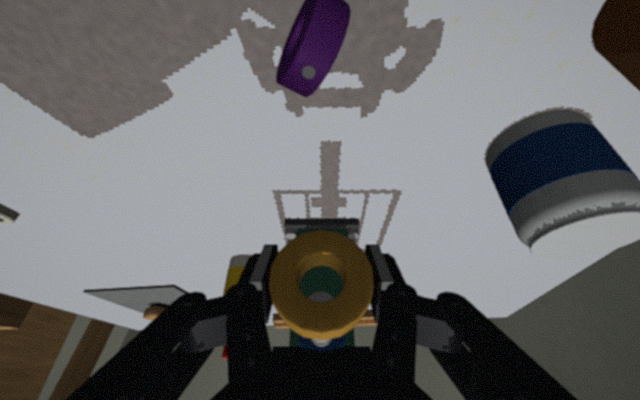

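View pics/sp72z.png

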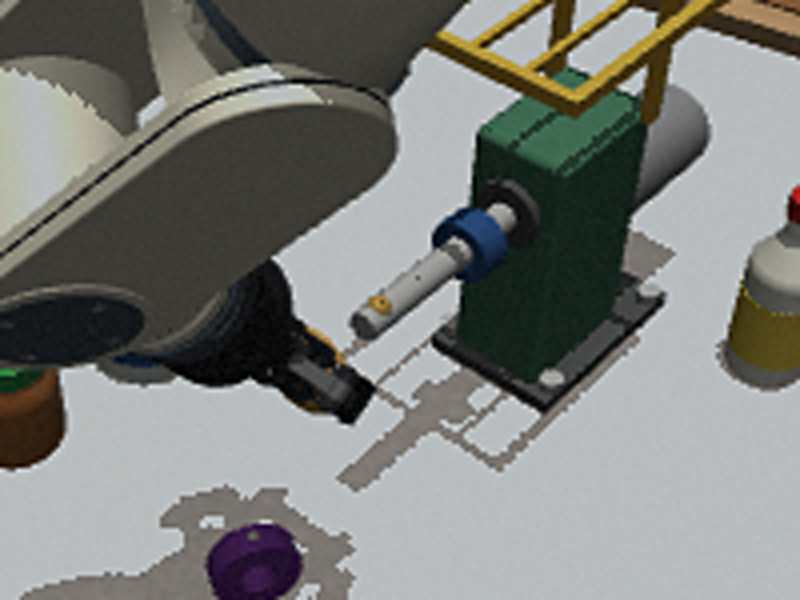

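```bash
cat >> h.py <<'E'
def release(op,f):
    m.command_gripper(op); m.hold(.3); st()
    p=m.get_position(); m.servo_line(p+[0,0,.12],rate=.2)
    shot("wrist","w"+f); shot("scene","c"+f); st()
    a=cv2.imread(f"pics/c{f}.png")[200:340,320:490]
    cv2.imwrite(f"pics/c{f}z.png",cv2.resize(a,None,fx=4,fy=4,interpolation=cv2.INTER_CUBIC))
E
python3 - <<'E'
from h import *
p=m.get_position(); m.servo_line(p+[0,.02,.07],rate=.15)
z=lower((.067,-.022),.0305,.0255)
release(.066,"7")
E
```

```text
t 22.4833 p [0.562  0.2261 0.1243] F [ 0.4668 -0.2951 -2.2007] w 0.0486
t 23.6667 p [0.5629 0.2268 0.0139] F [-0.5246  0.17   -2.8684] w 0.0484
touch z 0.030999999999999993 dF 4.478540265988237
t 25.5333 p [0.5622 0.2266 0.0055] F [-0.7858  0.1554  0.46  ] w 0.0658
t 26.3833 p [0.5611 0.2262 0.1238] F [-0.1422  0.8672 -0.719 ] w 0.0659
```

View pics/w7.png

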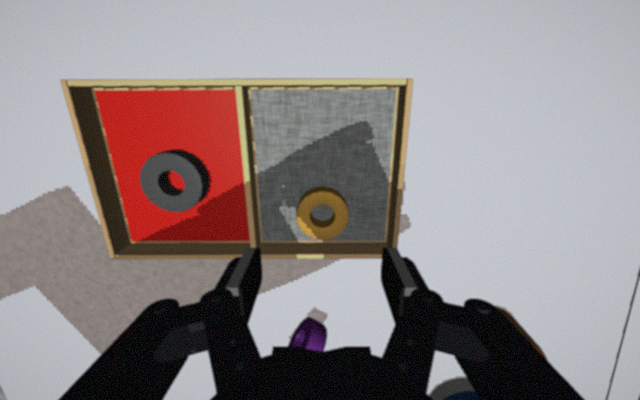

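View pics/c7z.png

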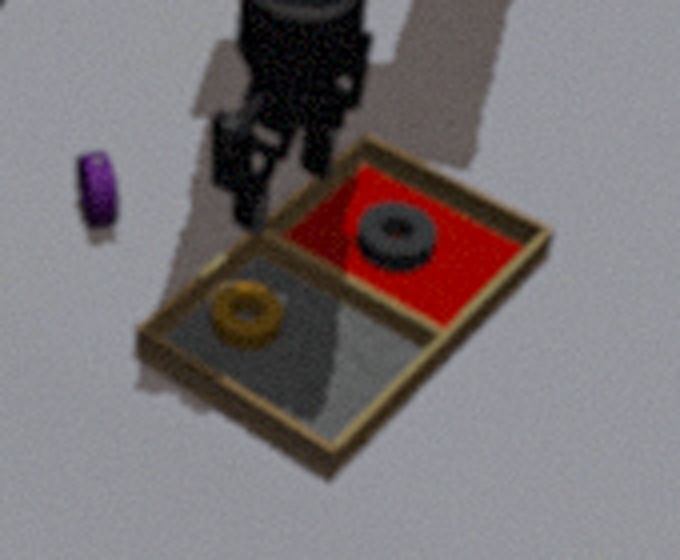

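```bash
sed -i 's/def grab_pull(x,wd,off,f=80,dist=.12)/def grab_pull(x,wd,off,f=80,dist=.12,th=np.radians(36))/; s/off=off,y=.0004)/off=off,y=.0004,th=th)/' h.py; python3 - <<'E'
from h import *
th=np.radians(38)
m.move_to(*headpose(-.06,z=.17,back=.11,th=th)); m.command_gripper(.085)
m.servo_line(*headpose(.101,back=.105,th=th),rate=.15); m.hold(.1); st()
P=m.get_position();Rv=m.get_ee_rot(); c=shot("wrist","w8"); shot("scene","c8")
a=cv2.imread("pics/c8.png")[90:230,220:390];cv2.imwrite("pics/c8z.png",cv2.resize(a,None,fx=4,fy=4,interpolation=cv2.INTER_CUBIC))
parts=[((0,.145),.01,.15),((.09,.112),.022,.1485)]
b=(270,110,380,280)
overlay(c,P,Rv,HP,parts,b,"ov1",3.5); overlay(c,P,Rv,HP,[],b,"ov0",3.5)
cv2.imwrite("pics/ov8.png",np.hstack([cv2.imread("pics/ov0.png"),cv2.imread("pics/ov1.png")]))
E
```

```text
t 28.8333 p [ 0.5099 -0.0919  0.2121] F [ 0.2902 -0.1247  0.3353] w 0.0849
```

View pics/ov8.png

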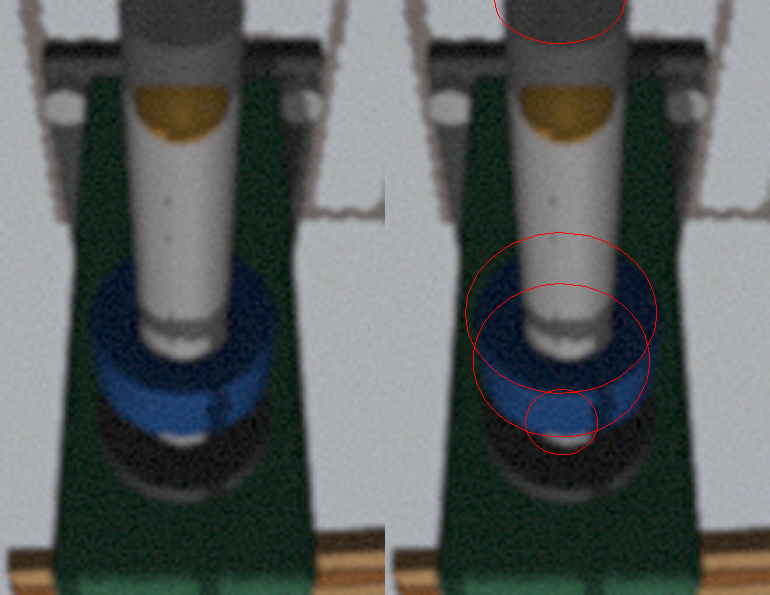

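View pics/c8z.png

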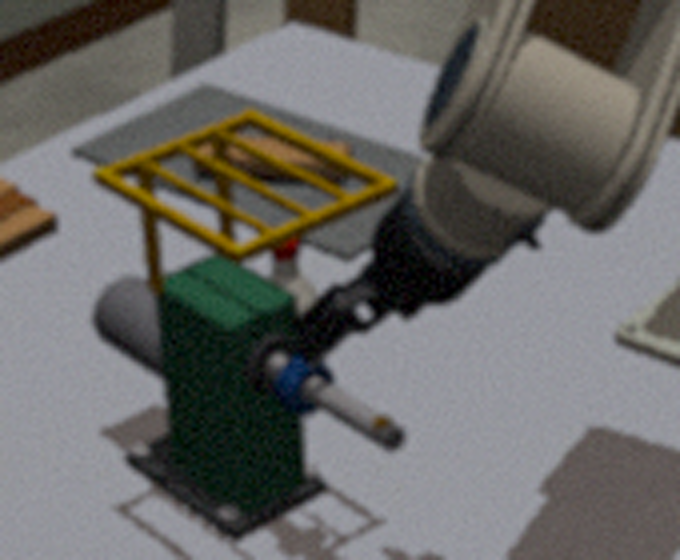

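```bash
python3 - <<'E'
from h import *
th=np.radians(38)
for b in(.07,.045,.02):
    m.servo_line(*headpose(.101,z=.1485,back=b,th=th,y=.0004),rate=.1); f=m.get_contact_force(); print(b,f)
    if np.linalg.norm(f)>6: raise SystemExit("contact")
shot("scene","c9");a=cv2.imread("pics/c9.png")[90:230,220:390];cv2.imwrite("pics/c9z.png",cv2.resize(a,None,fx=4,fy=4,interpolation=cv2.INTER_CUBIC))
E
```

```text
0.07 [-0.081   0.4506  0.174 ]
0.045 [-0.0231  0.3545 -0.0083]
0.02 [0.1801 0.3056 0.2884]
```

View pics/c9z.png

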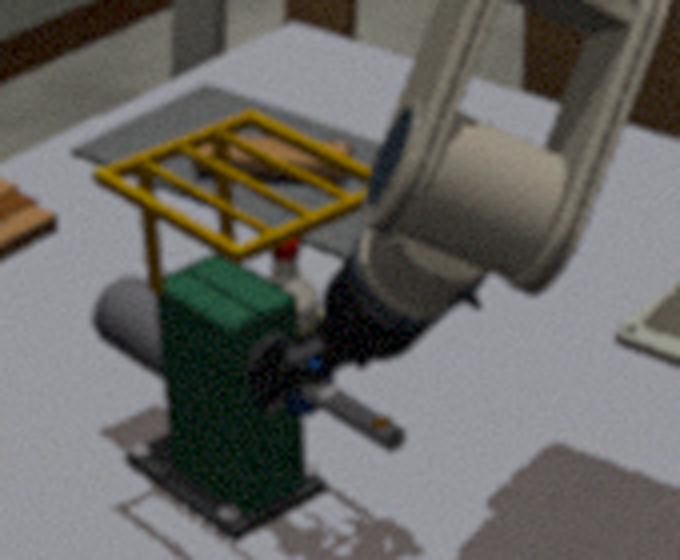

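```bash
python3 - <<'E'
from h import *
shot("side","s9");shot("wrist","w9");a=cv2.imread("pics/s9.png")[60:260,240:500];cv2.imwrite("pics/s9z.png",cv2.resize(a,None,fx=3,fy=3,interpolation=cv2.INTER_CUBIC))
E
```

```text
(no output)
```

View pics/s9z.png

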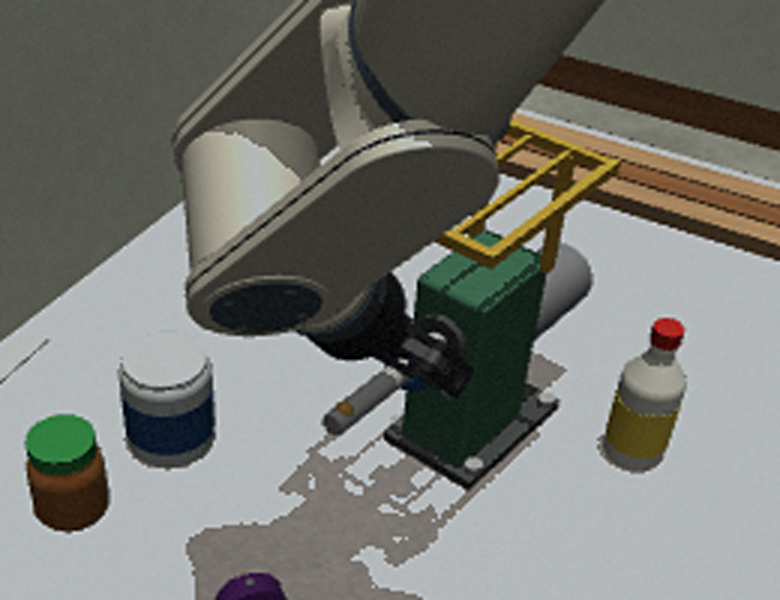

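View pics/w9.png

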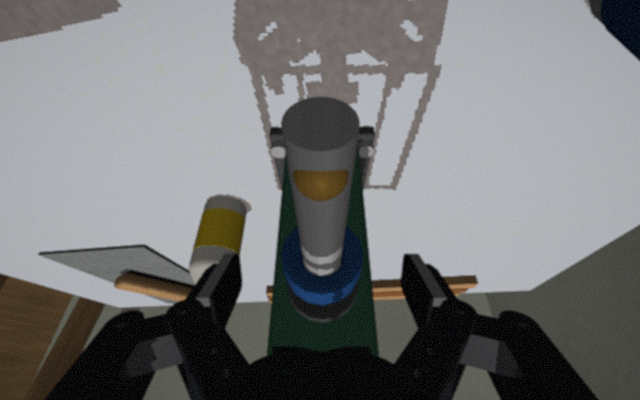

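```bash
python3 - <<'E'
from h import *
th=np.radians(38)
for b in(.013,.007):
    m.servo_line(*headpose(.101,z=.1485,back=b,th=th,y=.0004),rate=.05); f=m.get_contact_force(); print(b,f)
    if np.linalg.norm(f)>6: raise SystemExit("contact")
grab_pull(.101,.03,.0245,f=70,dist=.15,th=th)
E
```

```text
0.013 [-0.3795 -0.9293 -0.7322]
0.007 [-0.522   0.6438  1.033 ]
t 31.1917 p [ 0.4989 -0.1564  0.1288] F [ 0.5228 -0.3982 -0.3603] w 0.0851
t 31.6667 p [ 0.4996 -0.1561  0.1296] F [0.4049 0.5003 3.4911] w 0.0429
t 31.9167 p [ 0.4995 -0.156   0.1306] F [ 0.1926 -0.8027 -1.9052] w 0.0424
t 32.3167 p [ 0.5021 -0.1407  0.1305] F [ 0.4138  0.6721 -1.5668] w 0.0423
t 32.7167 p [ 0.5046 -0.126   0.1306] F [-0.4396  0.7547 -1.3823] w 0.0426
t 33.1167 p [ 0.5071 -0.1113  0.1306] F [ 0.0074  0.7165 -0.9947] w 0.0427
t 33.5167 p [ 0.5096 -0.0964  0.1306] F [ 0.4636 -1.0863 -1.9435] w 0.0426
t 33.9167 p [ 0.5123 -0.0818  0.1309] F [-0.082  -0.9021  3.5673] w 0.0427
t 34.3167 p [ 0.5148 -0.0667  0.1306] F [0.269  0.9336 2.9949] w 0.0424
t 34.7167 p [ 0.5167 -0.052   0.1301] F [ 0.5373 -0.6456 -1.4464] w 0.0428
t 35.1167 p [ 0.5195 -0.0373  0.1305] F [ 0.2839  0.0747 -0.8907] w 0.0427
t 35.5167 p [ 0.522  -0.0225  0.1306] F [-0.2613  0.0659 -1.3749] w 0.0427
t 35.9167 p [ 0.5244 -0.0077  0.1306] F [-0.8744 -0.9387 -1.1689] w 0.0431
```

View pics/wp101.png

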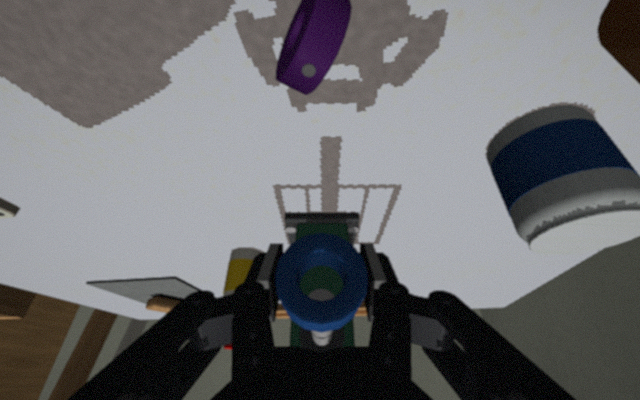

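View pics/sp101z.png

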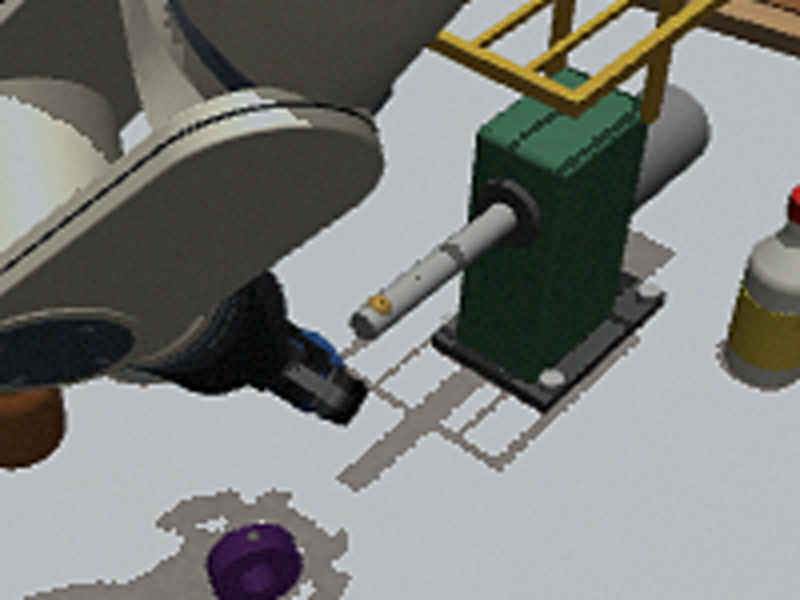

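```bash
python3 - <<'E'
from h import *
p=m.get_position(); m.servo_line(p+[0,.02,.07],rate=.15)
z=lower((.067,.042),.0291,.0245)
release(.062,"10")
E
```

```text
t 38.125 p [0.568  0.2899 0.1255] F [ 0.4082 -0.5222 -1.7267] w 0.0426
t 39.3167 p [0.5687 0.2906 0.0136] F [-0.1822 -0.3538 -0.6935] w 0.0428
touch z 0.028099999999999993 dF 8.39230968848188
t 41.4417 p [0.568  0.2903 0.0035] F [-0.0913 -0.7093 -0.8163] w 0.0622
t 42.2917 p [0.5669 0.2898 0.1218] F [-0.1038  0.0443  0.7272] w 0.0619
```

View pics/w10.png

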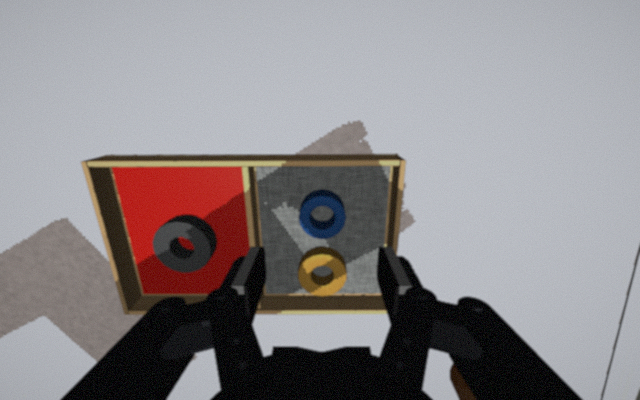

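View pics/c10z.png

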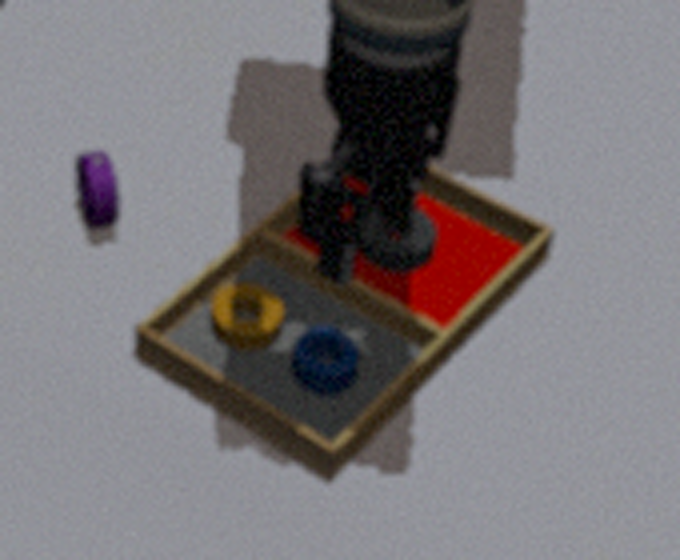

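```bash
python3 - <<'E'
from h import *
m.hold(.5); shot("side","s11"); st(); m.sign_off()
E
```

```text
t 42.8417 p [0.568  0.2903 0.1235] F [ 0.2639 -0.7128 -0.8965] w 0.0622
the job is handed in; nothing more can be done
```

View pics/s11.png

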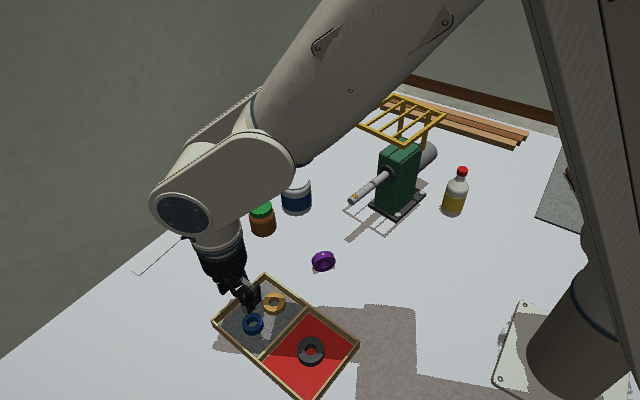

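The bar is stripped and I handed the job in at 42.8 s of the 72 s allowed; the sign-off reports no verdict. I pulled the collar first, then the brass spacer, then the blue, each with the tool leaning back 36–38°. Each part was lowered until it touched the tray floor and released there before I pulled the next.

- **Parts:** the last pictures show the collar lying flat in the red half and both spacers lying flat in the grey half, clear of the walls. The bar is empty.
- **Bystanders:** the jar, glue bottle and tin look to be standing where they were in the first side picture. I judged this by eye and did not measure it.
- **Robot:** the gripper was clear of everything at hand-in. The wrist force read under about 6.5 N at every check during the pulls, and the largest touch-down force was about 13 N, with the collar.
- **Small disagreements:** the gripper read 1–2 mm narrower than each part's diameter, and the wrist camera put the bar about 1 mm to one side of my fit. Neither caused trouble.

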